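# Clamp a plate in the crank-driven fixture

## Robot

A 6-joint arm with a two-finger parallel gripper is mounted at the origin on a cart in front of the work surface, level with it; the furniture and walls round the work are solid. World frame = base frame: x ahead of the robot, y to its left, z up, the work surface at z = 0. Lengths are in m, angles in rad, forces in N, time in s.
With the tool pointing down it reaches from about 0.25 to 0.725 m from the base axis. Payload 9.7 kg.
Tool frame: the origin (TCP) lies at the very end of the fingers, on their centre line; the grasp point (between the pads) lies 19 mm behind it; z points along the fingers, y is the line along which they close (so a half turn about z gives the same grasp; the last joint's range is limited). The gripper opens to 85 mm and grips with 20 to 120 N. Pads are 22 mm wide; open, the fingers measure 114 mm over their backs; the gripper's body (76 mm by 85 mm) begins 54 mm behind the grasp point. The pads swing forward as they close: fully open they stand 13 mm farther back than shut.
Start: joints at [0, 0.087, 0.176, 1.66, 0, 1.571], TCP at [0.55, -0, 0.231] pointing down, gripper open.
Joint ranges: [-3.13, 3.13], [-0.85, 1.81], [-1.15, 1.24], [-2.2, 2.28], [-1.44, 1.52], [-3.14, 3.14]. Speed limits (rad/s): [2.22, 2.22, 2.57, 3.14, 3.14, 3.14].

## Interface

Orientations are given as a unit quaternion [w, x, y, z].
In Python, from cell import * gives the robot as it stands.
- The arm moves only by the tool move_arm, never from a script. Its argument "plan" is a list of rows, each a list of 6 numbers: the shift along the tool's x, y, z in cm, then the turn, a rotation vector about the tool's x, y, z in degrees. A call has 1 to 10 rows; each row is the pose to reach, as a shift and turn from the pose commanded when the call began, along the tool's axes at that moment; what a row does not reach only later rows make up. A row lasts 1/12 s, in which the tool goes at most 41.7 mm and 7.16 degrees, less where a joint would pass 70% of its speed; a pose out of reach is approached as far as the arm can. A call with a gripper value outside its range is refused whole. "fingers" is the finger opening in cm, from 0 to 8.54, set as the call begins (left out, the last holds). The fingers move at their own pace and stop on an object; "squeeze" is the grip in N (left out, the last holds). Time passes only in rows, so rows that repeat a pose let the fingers close. It gives the time, the measured TCP pose, the force, the opening and the grip force at its end, in the units of the state.
- observe(): the state, without advancing time (a new reading comes with each control period).
- get_image(name): name is "scene" or "side" or "wrist"; returns the picture (384x512x3 uint8, red, green, blue); there is no depth.
- camera_params(name): a dict with "fov_y" (degrees; the focal length in pixels is half the picture's height over the tangent of half this angle, whatever the lens; pixels are square), "cx", "cy" (the principal point, pixels), "R" (3x3) and "t" (3): a world point X has camera coordinates R X + t. Camera axes: x right, y down, z forward; pixel columns grow to the right and rows downward; lengths in m; the calibration is good to about 2 mm. The wrist camera is an equidistant fisheye: a pixel r from the principal point sees the ray r / f radians off the axis. A picture is of the moment at which its call begins: read the wrist's pose just before it. camera_params takes no time and is no camera call; for the wrist camera it gives the pose at the moment of the call.
- sign_off(): hands the job in; it is judged then, once.
The state is a dict: "time_s": time; "qpos": joint angles; "joint_vel": joint speeds; "joint_efforts": joint torques, N m; "ee_pos": TCP position; "tcp_rot": TCP orientation; "ft_force": force on the tool from outside, world axes, zero at the start; "moment": the same for the moment, N m; "finger_gap": finger opening in m; "gripper_force": force on a finger pad.
Only numpy, scipy, OpenCV 4.12 (cv2) and the standard library are available. Lean on these libraries where they do the work, as an engineer would, in place of code of your own. Each camera call takes 0.05 s, during which the arm holds its last target. There are 200 camera calls.

## Task

Load the aluminium plate into the clamping fixture: seat it flat on the bed with both dowel pins in its two holes. Then push the loose crank fully down onto the square drive shaft and wind it clockwise (seen from above), full circle after full circle, until the jaw is hard home on its stop and grips the plate. Leave the crank on the shaft, and leave the other things on the bench where they stand.

Things in the scene. Friction and masses are not known exactly. Their poses are not given: they have to be found in the camera images.
- clamp_fixture: Clamping fixture, fixed: grey base 229 x 92 x 12 mm, x -105 to 124 mm; origin on the centre line of its underside, z up. Its -x end, nearer the robot, carries a blue bevel-gear box (x -99 to -49, y -30 to 30 mm, top 60 mm over the bench) with the square drive shaft on top; its +x end a steel bed; the jaw slides on rods between. (A shelf overhangs the bench from x = 0.75 m on, from 0.26 m up.)
- bed (a point): Centre of the bed's top face, 26 mm over the bench, 14 mm over the base; axes as the fixture. Bed 76 mm (x) by 44 mm (y). Two dowel pins, 10 mm in diameter, stand 12 mm proud of it at x = -27 and +27 mm, y = 0; their last 3.5 mm taper. The seated plate has its origin here and its long side along x, either way round.
- drive (a point): On the vertical axis of the drive shaft, at the top of its brass bush (40 mm across), 66 mm over the bench; axes as the fixture (they do not turn with the shaft). The seated crank has its origin here. Clockwise from above closes the jaw by 12 mm a turn, 1.5 to 2.5 turns in all, until the jaw meets its stop; the screw holds the jaw wherever it is left, and it cannot be pushed.
- shaft_end (a point): Top of the square shaft, 18 mm over drive; axes as the fixture. The shaft is an 18 mm square; its last 4 mm taper to 13.5 mm. How far the square is turned is not told and differs each time: see it, or find it by touch with the crank resting lightly on it, turned little by little, a quarter turn at most, until it drops on. It takes 0.12 N m to turn the shaft.
- jaw: Steel jaw, 66 mm wide, with an orange urethane face; top 48.5 mm over the bench. Origin at the foot of its steel front face, 12 mm over the bench; axes as the fixture. It slides along the fixture's +x: at the start its origin is 14 to 23 mm ahead of the fixture's origin, hard home (steel against the bed) 42 mm; there the plate's end presses the urethane in by some 2 mm.
- jaw_lip (a point): Middle of the edge of the jaw's lip, on its underside, 42.5 mm over the bench and 8 mm ahead of the jaw's face; axes as the fixture. The lip passes 2.5 mm over the end of a fully seated plate and blocks one that is not.
- plate: The loose workpiece: aluminium plate 80 x 54 x 14 mm (x, y, z), 140 to 220 g, lying flat; origin at the centre of its underside. Two through holes of 11.6 mm at x = -27 and +27 mm, y = 0, take the dowels; the other dark round marks are shallow and take nothing. Grasp it across the 54 mm width.
- crank: The loose steel crank, 450 to 630 g, socket down; origin at the centre of the hub's underside (socket mouth), z up. Hub 34 x 34 mm, 44.5 mm tall, flat sides along x and y: grasp it across y, either side of the arm. Square socket, 20 mm wide, sides along x and y, 21 mm deep. The arm (16 mm wide, z 9 to 18 mm) runs along +x to the grip; a nut under its end reaches z = 0.
- grip_mid (a point): Middle of the crank's red grip, upright, spinning freely on its pin; turns with the crank, at x = 60, z = 41 mm of it. The grip is 22 mm in diameter, z 20 to 62 mm of the crank. Winding takes about 2 N here; at the stop the resistance rises steeply: 8 to 15 N here is hard home.
- core: Bystander: black winding core, 62 mm flanges, 112 mm tall, standing left of the far end of the fixture; origin at the centre of its underside.
- vee: Bystander: steel V-block 50 x 40 x 36 mm, right of the fixture's far end; origin at the centre of its underside.
- bolt: Bystander: M16 bolt standing on its head, 62 mm tall, right of the fixture's far end; origin at the centre of its underside.
Mind the look-alikes: they are no part of the job. Of the things that look like the plate, take the one that is farthest to the robot's right at the start.

How it is judged:
By the outcome, as a careful person would: the job done as asked, in the order asked, and still so for the second after the job is handed in, with the robot touching nothing.
It also fails if it takes over 72 s, if anything falls off the work surface, if the arm or the gripper's body presses on something with over 40 N, if the wrist force passes 120 N, or if a joint passes its speed limit or range.

## Working session

There is one attempt and no reset: what is moved stays moved. The work goes in short steps, Python scripts to look and compute and a tool call to move; the robot and the scene stay as the last step left them, time stands still between calls to the robot, and variables do not carry over. Pictures are saved under pics/ and viewed, at most 10 in all, crops included, and the job is handed in when it is done.

Besides the shell and the picture viewer there is one more tool, called after "Call:" by a JSON object that holds its "op" and its "data". move_arm: Moves the arm, as the interface text tells. Its arguments: {"type":"object","properties":{"plan":{"type":"array"},"fingers":{"type":"number"},"squeeze":{"type":"number"}},"required":["plan"]}

```bash
ls; mkdir -p pics; cat > h.py <<'E'
from cell import *
import numpy as np, cv2
from scipy.spatial.transform import Rotation as Ro
def save(n,name):
    p=camera_params(n); im=get_image(n); cv2.imwrite(f'pics/{name}.png',im[:,:,::-1]); np.save(f'pics/{name}.npy',np.array([p],dtype=object),allow_pickle=True); return im,p
def load(name):
    return cv2.imread(f'pics/{name}.png'), np.load(f'pics/{name}.npy',allow_pickle=True)[0]
def ray(p,u,v,fish=False):
    f=192/np.tan(np.radians(p['fov_y'])/2); a=(u-p['cx']);b=(v-p['cy'])
    if fish:
        r=np.hypot(a,b); th=r/f; d=np.array([np.sin(th)*a/max(r,1e-9),np.sin(th)*b/max(r,1e-9),np.cos(th)])
    else: d=np.array([a/f,b/f,1])
    R=np.array(p['R']);t=np.array(p['t']); return -R.T@t, R.T@(d/np.linalg.norm(d))
def onz(p,u,v,z,fish=False):
    o,d=ray(p,u,v,fish); return o+d*(z-o[2])/d[2]
def tri(rs):
    A=0;b=0
    for o,d in rs:
        M=np.eye(3)-np.outer(d,d);A=A+M;b=b+M@o
    return np.linalg.solve(A,b)
def proj(p,X,fish=False):
    f=192/np.tan(np.radians(p['fov_y'])/2); c=np.array(p['R'])@X+np.array(p['t'])
    if fish:
        r=np.hypot(c[0],c[1]);th=np.arctan2(r,c[2]);return p['cx']+f*th*c[0]/r,p['cy']+f*th*c[1]/r
    return p['cx']+f*c[0]/c[2],p['cy']+f*c[1]/c[2]
E
python3 - <<'E'
from h import *
ims=[]
for n in ['scene','side','wrist']:
    im,p=save(n,n+'0'); ims.append(im); print(n,p['fov_y'],p['cx'],p['cy'],-np.array(p['R']).T@np.array(p['t']),np.array(p['R']).round(3).tolist())
s=observe();print(s)
E
```

```text
pics
scene 49.67405867326095 253.28835661308986 191.61359773375258 [ 0.24461867 -0.78773362  0.79550624] [[0.846, -0.533, 0.01], [-0.381, -0.619, -0.687], [0.372, 0.578, -0.727]]
side 50.63868247069834 252.932004985827 189.8205479899592 [ 0.34157496 -0.83212821  0.62645176] [[0.922, -0.388, -0.005], [-0.255, -0.597, -0.761], [0.292, 0.702, -0.649]]
wrist 65.70646984690485 251.3957636576077 191.44170201487407 [0.55037749 0.07436726 0.37392098] [[1.0, -0.0, -0.001], [0.0, -0.957, 0.291], [-0.001, -0.291, -0.957]]
{'time_s': 0.15, 'qpos': array([-2.05112268e-05,  8.73033288e-02,  1.75330944e-01,  1.65981736e+00,
        3.87164122e-05,  1.57076226e+00]), 'joint_vel': array([ 0.00027917, -0.00210784,  0.00185601,  0.00054737,  0.0006871 ,
       -0.00062479]), 'joint_efforts': array([-3.04631758e-03, -5.20762289e+01,  4.65044117e+01,  1.38444663e-02,
       -2.16874664e-04, -1.82086734e-05]), 'ee_pos': array([ 5.49820629e-01, -2.43318165e-07,  2.30770247e-01]), 'tcp_rot': array([-3.64924910e-04,  7.07101909e-01,  7.07111478e-01, -3.37529108e-04]), 'ft_force': array([-0.48874496,  0.12552203,  0.52557617]), 'moment': array([-0.03927007, -0.05519191,  0.04869186]), 'gripper_force': 0.0, 'finger_gap': 0.08566348260732705}
```

View pics/scene0.png

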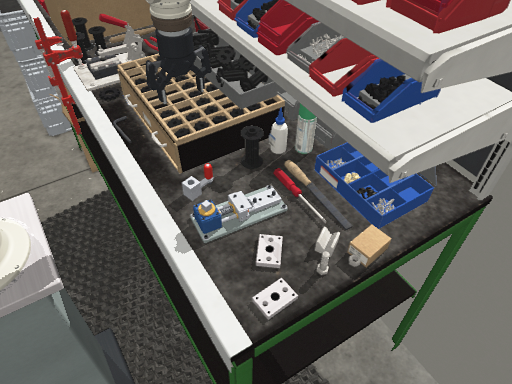

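View pics/wrist0.png

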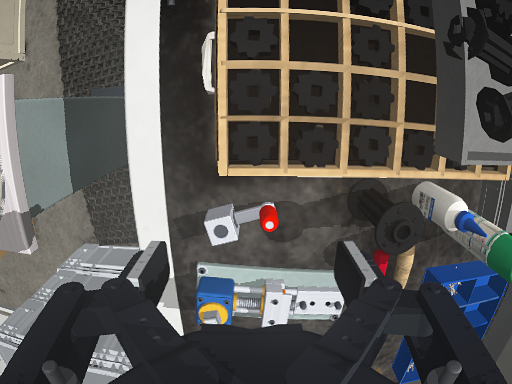

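View pics/side0.png

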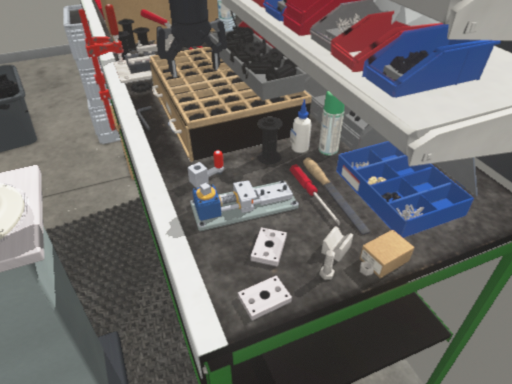

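Candidates for the plate: scene (269,250) / side (269,246), and scene (275,297) / side (265,295). The second is nearer the bottom of the picture, so it is farther to the robot's right. The crank is at scene (195,185) with its red grip at (208,170). The fixture is at (240,210), the gearbox at (207,215). I'll measure and crop.

```bash
cat > m.py <<'E'
from h import *
def quad(im,u,v,thr=150,box=40):
    hsv=cv2.cvtColor(im,cv2.COLOR_BGR2HSV); m=((hsv[...,2]>thr)&(hsv[...,1]<40)).astype(np.uint8)
    z=np.zeros_like(m); z[v-box:v+box,u-box:u+box]=m[v-box:v+box,u-box:u+box]
    c=max(cv2.findContours(z,cv2.RETR_EXTERNAL,cv2.CHAIN_APPROX_NONE)[0],key=cv2.contourArea)
    h=cv2.convexHull(c); return cv2.contourArea(c),cv2.boundingRect(c),c,h
E
python3 - <<'E'
from m import *
S,ps=load('scene0');D,pd=load('side0')
for n,(a,b) in {'A':((269,250),(269,246)),'B':((275,297),(265,295))}.items():
    r=[]
    for im,p,(u,v) in ((S,ps,a),(D,pd,b)):
        # dark centre hole blob for height
        ar,bb,c,h=quad(im,u,v,200)
        P=np.array([onz(p,*q[0],0.014)[:2] for q in h.astype(float)])
        rect=cv2.minAreaRect((P*1000).astype(np.float32)); print(n,ar,bb,np.round(rect[0],1),np.round(rect[1],1),round(rect[2],1))
        g=cv2.cvtColor(im,cv2.COLOR_BGR2GRAY)[v-8:v+9,u-8:u+9]; m=(g<90).astype(np.uint8)
        k,l,s,ce=cv2.connectedComponentsWithStats(m); i=1+np.argmax(s[1:,4]); q=(u-8+ce[i][0],v-8+ce[i][1]); r.append(ray(p,*q)); print(' centre mark px',np.round(q,1),s[i][4])
    print(n,'tri',tri(r).round(4))
# crank grip top red, in both
for im,p,(u,v) in ((S,ps,(208,172)),(D,pd,(218,160))):
    hsv=cv2.cvtColor(im,cv2.COLOR_BGR2HSV); m=((hsv[...,1]>150)&((hsv[...,0]<8)|(hsv[...,0]>172))&(hsv[...,2]>80)).astype(np.uint8)
    k,l,s,ce=cv2.connectedComponentsWithStats(m); i=l[v,u]; print('grip',s[i],ce[i], onz(p,*ce[i],0.041).round(4))
a=cv2.resize(S[150:330,170:320],None,fx=2.6,fy=2.6,interpolation=cv2.INTER_CUBIC);b=cv2.resize(D[150:330,170:320],None,fx=2.6,fy=2.6,interpolation=cv2.INTER_CUBIC)
cv2.imwrite('pics/crop0.png',np.hstack([a,b]))
E
```

```text
A 594.5 (257, 234, 25, 31) [ 580.3 -337.9] [79.6 52.8] 51.6
 centre mark px [269.1 248.5] 39
A 703.5 (252, 228, 34, 33) [ 581.8 -335.6] [79.1 53.4] 51.5
 centre mark px [268.8 243.6] 37
A tri [ 0.5788 -0.3403  0.0194]
B 817.5 (253, 278, 45, 38) [ 522.5 -445.1] [79.6 52.9] 5.2
 centre mark px [274.6 296.1] 51
B 1070.5 (239, 276, 52, 40) [ 523.9 -443. ] [78.8 53.6] 5.2
 centre mark px [264.2 294.5] 56
B tri [ 0.521  -0.4475  0.0209]
grip [204 163   9  16 109] [207.83486239 171.35779817] [ 0.5686 -0.0636  0.041 ]
grip [213 151  10  17 128] [218.0390625 159.1796875] [ 0.5712 -0.0589  0.041 ]
```

View pics/crop0.png

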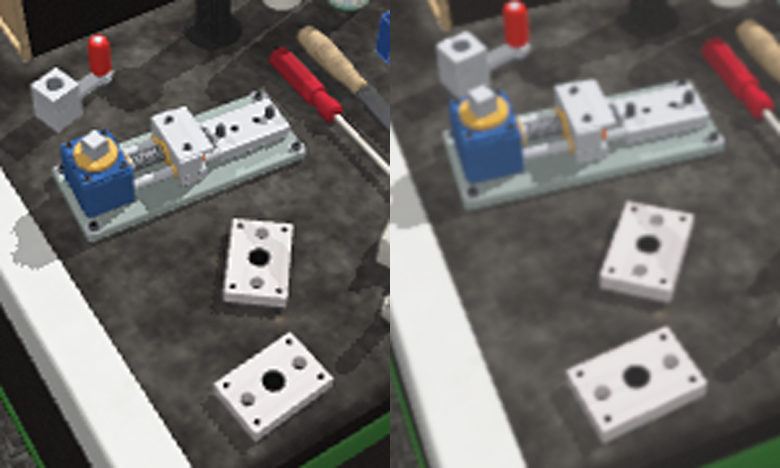

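Scene crop: the rightmost plate B is at scene (275,296) / side (264,294), y ≈ -0.444, measuring 79 x 53 mm. The shaft is at scene (206.5,205) / side (204.6,188.5), and the bed pins are at scene (255,200), (271,193). Next I'll get rough fixture and crank positions.

```bash
python3 - <<'E'
from m import *
S,ps=load('scene0');D,pd=load('side0');W,pw=load('wrist0')
for n,a,b,w in (('shaft',(206.5,204.5),(204.6,188.5),(212,317)),('pin1',(254.6,200),(260.4,193.5),(311,304)),('pin2',(271.5,193.5),(284,187),None),('hubtop',(191.5,182),(197,167.5),(221,232)),('gripTop',(207.8,164.5),(218,152.5),(269,224))):
    r=[ray(ps,*a),ray(pd,*b)]
    print(n,tri(r).round(4),tri([r[0],r[1],ray(pw,*w,True)]).round(4) if w else '')
print('crank wrist hub z.0445',onz(pw,221,232,.0445,True).round(4),'grip z.062',onz(pw,269,224,.062,True).round(4))
E
```

```text
shaft [ 0.4966 -0.1982  0.0811] [ 0.4989 -0.19    0.0729]
pin1 [ 0.6188 -0.2113  0.037 ] [ 0.6287 -0.2017  0.0272]
pin2 [ 0.6733 -0.2111  0.0342] 
hubtop [ 0.5097 -0.0902  0.0557] [ 0.5132 -0.0778  0.0446]
gripTop [ 0.5718 -0.0606  0.0617] [ 0.5714 -0.06    0.0612]
crank wrist hub z.0445 [ 0.5129 -0.0775  0.0445] grip z.062 [ 0.5701 -0.0592  0.062 ]
```

Call:
{"op": "move_arm", "data": {"plan": [[-28,2.5,8,0,0,0],[-28,2.5,8,0,0,0],[-28,2.5,8,0,0,0],[-28,2.5,8,0,0,0],[-28,2.5,8,0,0,0],[-28,2.5,8,0,0,0],[-28,2.5,8,0,0,0],[-28,2.5,8,0,0,0],[-28,2.5,8,0,0,0],[-28,2.5,8,0,0,0]]}}

```text
time_s: 0.98
ee_pos: [0.5748, -0.2799, 0.1509]
tcp_rot: [-0.001, 0.707, 0.707, -0.0]
ft_force: [0.6, 0.3, 0.6]
finger_gap: 0.0856
gripper_force: 0.0
```

```bash
python3 - <<'E'
from h import *
s=observe();print(s['time_s'],s['ee_pos'],s['joint_vel'].round(3)); im,p=save('wrist','wrist1')
cv2.imwrite('pics/w1.png',cv2.resize(im[:,:,::-1],(800,600),interpolation=cv2.INTER_CUBIC))
E
```

```text
0.9833 [ 0.57477247 -0.27993569  0.150916  ] [ 0.026 -0.025 -0.001  0.001 -0.001  0.002]
```

View pics/w1.png

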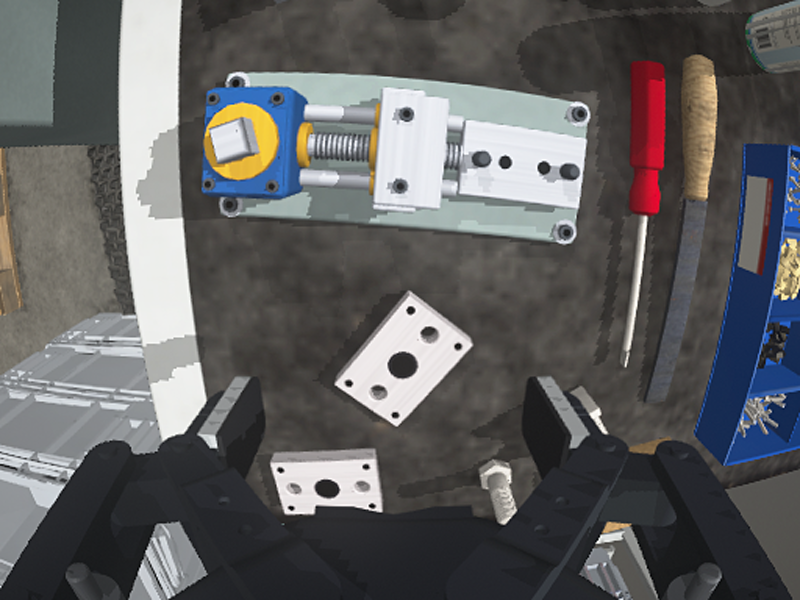

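Wrist view (800-px scale): the shaft top is at (232,138), the pins at (481,158) and (570,171), the jaw at (410,150). Plate B is at (327,488). The dark spots at (505,162) and (543,168) on the bed are screws. I'll take a second wrist position for triangulation.

Call:
{"op": "move_arm", "data": {"plan": [[4,0,0,0,0,0],[7,0,0,0,0,0],[7,0,0,0,0,0],[7,0,0,0,0,0]]}}

```text
time_s: 1.37
ee_pos: [0.5755, -0.2073, 0.1526]
tcp_rot: [0.001, 0.706, 0.709, 0.0]
ft_force: [1.2, -0.6, -0.9]
finger_gap: 0.0849
gripper_force: 0.0
```

```bash
python3 - <<'E'
from h import *
s=observe();print(s['ee_pos'],s['joint_vel'].round(3)); im,p=save('wrist','wrist2')
a,_=load('wrist1');b,_=load('wrist2')
# predicted rows of fixture in 2
for X in ([.497,-.196,.084],[.65,-.205,.026]): print(proj(p,np.array(X),True))
A=cv2.resize(a[35:160,125:385],None,fx=3,fy=2.3,interpolation=cv2.INTER_CUBIC)
v=int(proj(p,np.array([.57,-.2,.05]),True)[1]);print(v)
B=cv2.resize(b[v-62:v+63,125:385],None,fx=3,fy=2.3,interpolation=cv2.INTER_CUBIC)
cv2.imwrite('pics/c2.png',np.vstack([A,B]))
E
```

```text
[ 0.57545614 -0.20734752  0.15256875] [-0.036  0.019  0.017 -0.005 -0.007 -0.013]
(np.float64(149.28530188814045), np.float64(189.35339861288043))
(np.float64(328.28341006047646), np.float64(181.68853510629938))
182
```

View pics/c2.png

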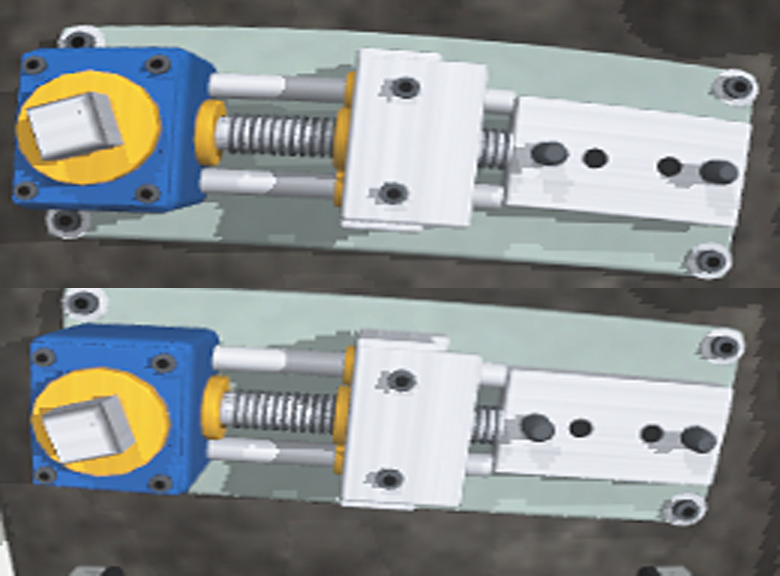

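```bash
cat > f.py <<'E'
from h import *
def dark(name,v0,u0,thr,win):
    im,p=load(name); g=cv2.cvtColor(im,cv2.COLOR_BGR2GRAY); x,y=win; u=u0+x/3; v=v0+y/2.3
    a,b=int(round(u))-9,int(round(v))-8; w=g[b:b+17,a:a+19]; 
    k,l,s,ce=cv2.connectedComponentsWithStats((w<thr).astype(np.uint8))
    c=l[8-2:8+3,9-2:9+3].ravel(); c=c[c>0]; i=np.bincount(c).argmax(); m=l==i
    wt=(thr-w.astype(float))*m; yy,xx=np.mgrid[0:17,0:19]
    return p,(a+(xx*wt).sum()/wt.sum(),b+(yy*wt).sum()/wt.sum()),s[i][4]
E
python3 - <<'E'
from f import *
P={'pin1':((549,153),(538,427-288),110),'pin2':((719,172),(699,438-288),110),'bNE':((737,87),(722,347-288),80),'bSE':((709,262),(685,511-288),80),'bNW':((77,41),(81,303-288),80),
'gNW':((34,64),(43,357-288),75),'gNE':((157,64),(162,364-288),75),'gSE':((147,193),(159,484-288),75),'gSW':((23,190),(43,475-288),75),'jN':((405,87),(401,381-288),80),'jS':((394,193),(389,480-288),80)}
X={}
for n,(a,b,t) in P.items():
    pa,qa,na=dark('wrist1',35,125,t,a); pb,qb,nb=dark('wrist2',182-62,125,t,b)
    r=[ray(pa,*qa,True),ray(pb,*qb,True)]; X[n]=tri(r); print(n,np.round(qa,1),na,np.round(qb,1),nb,X[n].round(4))
d=X['pin2']-X['pin1'];print('pin dist',np.linalg.norm(d[:2]),'yaw',np.degrees(np.arctan2(d[1],d[0])), 'mid',(X['pin1']+X['pin2'])/2)
d=X['bNE']-X['bNW'];print('yaw',np.degrees(np.arctan2(d[1],d[0])))
d=X['gNE']-X['gNW']+X['gSE']-X['gSW'];print('yawg',np.degrees(np.arctan2(d[1],d[0])),'mid',sum(X[k] for k in('gNW','gNE','gSE','gSW'))/4)
A=[(28,108),(90,93),(107,147),(42,160)];B=[(47,412),(105,398),(122,452),(65,463)]
for nm,C,v0,o in(('wrist1',A,35,0),('wrist2',B,120,288)):
    _,p=load(nm); Q=np.array([onz(p,125+x/3,v0+(y-o)/2.3,.084,True)[:2] for x,y in C]); print('shaft',Q.mean(0).round(4)); e=np.diff(np.vstack([Q,Q[:1]]),axis=0); print(np.degrees(np.arctan2(e[:,1],e[:,0])).round(1),np.linalg.norm(e,axis=1).round(4))
    im,_=load(nm);hsv=cv2.cvtColor(im,cv2.COLOR_BGR2HSV);m=((abs(hsv[...,0].astype(int)-22)<8)&(hsv[...,1]>120)).astype(np.uint8);m[:,182:]=0
    c=max(cv2.findContours(m,0,1)[0],key=cv2.contourArea);h=cv2.convexHull(c)
    R=cv2.minEnclosingCircle((np.array([onz(p,*q[0].astype(float),.066,True)[:2] for q in h])*1000).astype(np.float32));print('bush',R)
E
```

```text
pin1 [306.3 102. ] 100 [302.5 180.5] 97 [ 0.6238 -0.2031  0.0296]
pin2 [362.8 109.8] 104 [356.  185.5] 99 [ 0.6776 -0.2075  0.0299]
bNE [371.3  72.3] 22 [366.8 145.6] 21 [ 0.6907 -0.1699  0.0166]
bSE [362.4 148.6] 19 [354.1 217. ] 18 [ 0.6845 -0.2457  0.0166]
bNW [150.4  52.9] 25 [151.6 126.3] 21 [ 0.4792 -0.1523  0.0164]
gNW [135.4  62.7] 14 [138.4 150.1] 12 [ 0.4827 -0.1682  0.064 ]
gNE [176.7  62.4] 16 [178.7 152.5] 15 [ 0.5173 -0.1711  0.0635]
gSE [173.3 119. ] 17 [177.7 205.2] 14 [ 0.5137 -0.216   0.0635]
gSW [132.5 117.6] 15 [139.2 201.4] 11 [ 0.4788 -0.213   0.0637]
jN [259.8  72.3] 20 [258.4 160.3] 20 [ 0.5818 -0.1799  0.0525]
jS [255.7 118.8] 20 [254.4 203.3] 17 [ 0.5786 -0.2178  0.0523]
pin dist 0.0538976278665314 yaw -4.6120932330227635 mid [ 0.65068948 -0.20529059  0.02975459]
yaw -4.7460687447143926
yawg -4.876111987669445 mid [ 0.49811664 -0.19206036  0.0636547 ]
shaft [ 0.4997 -0.1929]
[  11.8  -77.1 -170.   100.8] [0.0167 0.018  0.0173 0.0175]
bush ((498.5138854980469, -192.19940185546875), 20.198448181152344)
shaft [ 0.5007 -0.1904]
[  15.7  -80.3 -166.2  100.4] [0.0169 0.0187 0.0166 0.0181]
bush ((498.54913330078125, -191.48692321777344), 20.259384155273438)
```

Measured fixture: yaw -4.75°, bed centre (0.6507, -0.2053), drive (0.4984, -0.192), shaft yaw ≈ 12°. The gearbox screws triangulate to z 0.0636 and the pins to 0.0298, which matches the text. Next I'll go above plate B with the tool turned.

Call:
{"op": "move_arm", "data": {"plan": [[-23.4,-5.2,4,0,0,-70],[-23.4,-5.2,4,0,0,-70],[-23.4,-5.2,4,0,0,-70],[-23.4,-5.2,4,0,0,-70],[-23.4,-5.2,4,0,0,-70],[-23.4,-5.2,4,0,0,-70],[-23.4,-5.2,4,0,0,-70],[-23.4,-5.2,4,0,0,-70],[-23.4,-5.2,4,0,0,-70],[-23.4,-5.2,4,0,0,-70]], "fingers": 7.4}}

```text
time_s: 2.25
ee_pos: [0.5226, -0.4449, 0.1113]
tcp_rot: [0.0, 0.171, 0.985, -0.0]
ft_force: [-0.1, -0.9, -0.1]
finger_gap: 0.074
gripper_force: 0.0
```

Call:
{"op": "move_arm", "data": {"plan": [[0,0,0,0,0,-25.2],[0,0,0,0,0,-25.2],[0,0,0,0,0,-25.2],[0,0,0,0,0,-25.2],[0,0,0,0,0,-25.2],[0,0,0,0,0,-25.2]]}}

```text
time_s: 2.75
ee_pos: [0.5229, -0.4443, 0.1115]
tcp_rot: [0.0, -0.044, 0.999, -0.0]
ft_force: [0.7, 0.4, -0.7]
finger_gap: 0.0742
gripper_force: 0.0
```

```bash
python3 - <<'E'
from h import *
s=observe();print(s['time_s'],s['ee_pos'],s['qpos'].round(2),Ro.from_quat(np.roll(s['tcp_rot'],-1)).as_matrix().round(3)); im,p=save('wrist','wrist3')
hsv=cv2.cvtColor(im,cv2.COLOR_RGB2HSV)
u,v=map(int,proj(p,np.array([.523,-.444,.014]),True));print(u,v)
m=((hsv[...,2]>170)&(hsv[...,1]<40)).astype(np.uint8)
z=np.zeros_like(m);z[v-110:v+110,u-110:u+110]=m[v-110:v+110,u-110:u+110]
c=max(cv2.findContours(z,0,1)[0],key=cv2.contourArea);h=cv2.convexHull(c)
Q=(np.array([onz(p,*q[0].astype(float),.014,True)[:2] for q in h])*1000).astype(np.float32);print(cv2.minAreaRect(Q),cv2.boundingRect(c))
o=im[:,:,::-1].copy();cv2.drawContours(o,[c],-1,(0,255,0),1);cv2.imwrite('pics/w3.png',o)
E
```

```text
2.75 [ 0.52291812 -0.44433265  0.11147379] [-0.7   0.41  0.33  1.49 -0.   -0.79] [[-0.996 -0.088  0.   ]
 [-0.088  0.996 -0.   ]
 [-0.    -0.    -1.   ]]
251 192
((523.7075805664062, -442.9104309082031), (80.57910919189453, 54.25432586669922), 5.148977279663086) (220, 146, 66, 91)
```

View pics/w3.png

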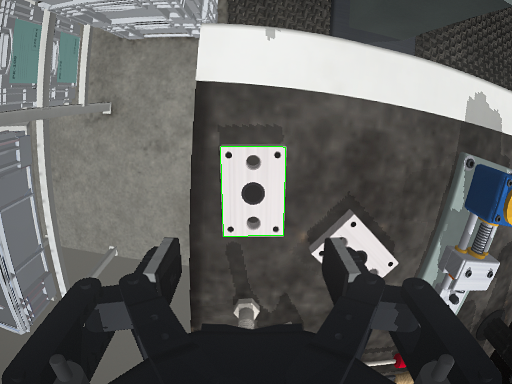

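View from above plate B: it is centred at (253,192), with a contour of 80.6 x 54.3 mm at z = 14 mm. Its centre is (0.5237, -0.4429), yaw 5.15°. The look-alike plate is at (353,245). The choice of B holds, so I'll descend and grip.

Call:
{"op": "move_arm", "data": {"plan": [[-0.1,0.1,4,0,0,0],[-0.1,0.1,8,0,0,0],[-0.1,0.1,10,0,0,0],[-0.1,0.1,10.7,0,0,0],[-0.1,0.1,10.9,0,0,0],[-0.1,0.1,10.9,0,0,0]]}}

```text
time_s: 3.3
ee_pos: [0.5242, -0.4433, 0.0032]
tcp_rot: [0.0, -0.045, 0.999, -0.0]
ft_force: [1.0, 0.8, -0.8]
finger_gap: 0.0738
gripper_force: 0.0
```

Call:
{"op": "move_arm", "data": {"plan": [[0,0,0,0,0,0],[0,0,0,0,0,0],[0,0,0,0,0,0],[0,0,0,0,0,0],[0,0,0,0,0,0]], "fingers": 4.5, "squeeze": 60}}

```text
time_s: 3.72
ee_pos: [0.525, -0.4439, 0.0053]
tcp_rot: [0.002, -0.045, 0.999, -0.002]
ft_force: [-1.3, -0.3, 6.4]
finger_gap: 0.0515
gripper_force: 63.4
```

Call:
{"op": "move_arm", "data": {"plan": [[0,0,-2,0,0,0],[0,0,-6,0,0,0],[0,0,-10,0,0,0],[0,0,-12,0,0,0],[0,0,-12,0,0,0],[0,0,-12,0,0,0]]}}

```text
time_s: 4.22
ee_pos: [0.5247, -0.4436, 0.1248]
tcp_rot: [0.002, -0.045, 0.999, -0.001]
ft_force: [0.1, 0.3, -2.1]
finger_gap: 0.0516
gripper_force: 63.5
```

```bash
python3 - <<'E'
from h import *
s=observe();print(s['time_s'],s['ee_pos'],s['finger_gap'],s['gripper_force'],s['ft_force']); im,p=save('wrist','wrist4')
for z in(-.01,0,.01):print(z,proj(p,s['ee_pos']+[0,0,z],True))
cv2.imwrite('pics/w4.png',im[:,:,::-1])
E
```

```text
4.2167 [ 0.52473009 -0.443585    0.12478936] 0.0516422669817201 63.50506782531738 [ 0.14784695  0.32878431 -2.09933429]
-0.01 (np.float64(251.12503301537234), np.float64(236.92591684561845))
0 (np.float64(251.0514927415626), np.float64(244.96994750795398))
0.01 (np.float64(250.96929392900225), np.float64(253.95188262131174))
```

View pics/w4.png

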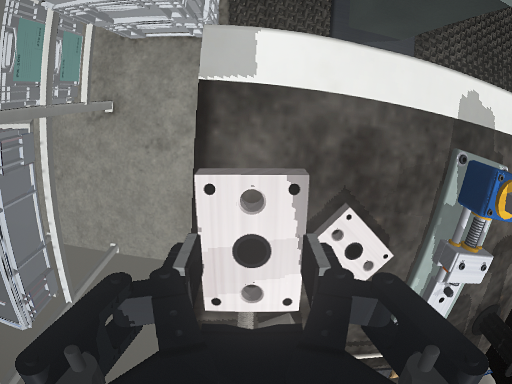

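The plate is held, with its through holes at (252,200) and (252,293) and the centre mark at (252,251). Now I'll measure its pose in the hand.

```bash
python3 - <<'E'
from h import *
im,p=load('wrist4');s=observe();T=s['ee_pos']
g=cv2.cvtColor(im,cv2.COLOR_BGR2GRAY).astype(float);f=192/np.tan(np.radians(p['fov_y'])/2)
R=Ro.from_quat(np.roll(s['tcp_rot'],-1)).as_matrix()
print('cam in tool',R.T@(-np.array(p['R']).T@np.array(p['t'])-T))
m=(g<150).astype(np.uint8);pts=[]
for u,v in((252,200),(252,251),(252,293),(209,189),(294,189),(216,302),(287,302)):
    w=m[v-22:v+23,u-22:u+23] if v==251 else m[v-14:v+15,u-14:u+15]; o=w.shape[0]//2
    k,l,st,ce=cv2.connectedComponentsWithStats(w);i=l[o,o]
    if i==0:i=1+np.argmin(np.hypot(*(ce[1:]-o).T))
    q=(st[i][0]+(st[i][2]-1)/2-o+u,st[i][1]+(st[i][3]-1)/2-o+v)
    X=onz(p,*q,T[2]+.0087,True); L=R.T@(X-T); pts.append(L);print(np.round(q,1),st[i][2:4],(L*1000).round(1))
P=np.array(pts);print('hole dist',np.linalg.norm(P[0]-P[2]),'mid',((P[0]+P[2])/2*1000).round(2),'corner mid',(P[3:].mean(0)*1000).round(2),'dir',np.degrees(np.arctan2(P[0,1]-P[2,1],P[0,0]-P[2,0])))
E
```

```text
cam in tool [ 7.33886655e-02 -8.06348693e-05 -1.45300260e-01]
[251.5 200. ] [24 23] [27.2 -0.4 -8.7]
[251.  250.5] [39 34] [-0.5 -0.6 -8.7]
[252. 293.] [21 17] [-28.1  -0.1  -8.7]
[209. 189.] [11 11] [ 32.8 -20.9  -8.7]
[294.5 189. ] [12 13] [32.8 20.4 -8.7]
[215.5 301.5] [10  8] [-34.7 -21.1  -8.7]
[287.  301.5] [9 8] [-34.6  20.   -8.7]
hole dist 0.05529580804976375 mid [-0.45 -0.24 -8.7 ] corner mid [-0.96 -0.4  -8.7 ] dir -0.29529013901432927
```

Call:
{"op": "move_arm", "data": {"plan": [[-14.9,22.5,0,0,0,10],[-14.9,22.5,0,0,0,10],[-14.9,22.5,0,0,0,10],[-14.9,22.5,0,0,0,10],[-14.9,22.5,0,0,0,10],[-14.9,22.5,0,0,0,10],[-14.9,22.5,1,0,0,10],[-14.9,22.5,3,0,0,10],[-14.9,22.5,3,0,0,10],[-14.9,22.5,3,0,0,10]]}}

```text
time_s: 5.1
ee_pos: [0.6504, -0.2048, 0.0896]
tcp_rot: [-0.003, 0.042, 0.999, 0.001]
ft_force: [-0.1, 0.3, -1.6]
finger_gap: 0.0515
gripper_force: 63.6
```

```bash
cat > d.py <<'E'
from h import *
def delta(x,y,z,psi=None):
    s=observe();R=Ro.from_quat(np.roll(s['tcp_rot'],-1)).as_matrix();T=s['ee_pos']
    print('t',round(s['time_s'],2),'ee',T.round(4),'toolx ang',round(np.degrees(np.arctan2(R[1,0],R[0,0])),2),'F',s['ft_force'].round(1),'gap',round(s['finger_gap'],4),'tilt',R[:,2].round(3))
    print('shift cm',(R.T@(np.array([x,y,z])-T)*100).round(2))
E
python3 - <<'E'
from d import *
delta(.6517,-.2052,.0945)
im,p=save('wrist','wrist5');s=observe();T=s['ee_pos']
# where pins project / plate far end
for X in([.6238,-.2031,.038],[.6776,-.2075,.038]):print(proj(p,np.array(X),True))
cv2.imwrite('pics/w5.png',im[:,:,::-1])
S,q=save('scene','scene5')
a=cv2.resize(S[140:250,180:320,::-1],None,fx=3.3,fy=3.3,interpolation=cv2.INTER_CUBIC)
b=cv2.resize(im[150:350,200:300,::-1],None,fx=1.815*1,fy=1.815,interpolation=cv2.INTER_CUBIC)
cv2.imwrite('pics/c5.png',np.hstack([a,b]));print(a.shape,b.shape)
E
```

```text
t 5.1 ee [ 0.6504 -0.2048  0.0896] toolx ang 175.22 F [-0.1  0.3 -1.6] gap 0.0515 tilt [-0.005  0.001 -1.   ]
shift cm [-0.13 -0.03 -0.49]
(np.float64(250.13572410328766), np.float64(174.50143815740077))
(np.float64(250.37127038823533), np.float64(246.33693536272253))
(363, 462, 3) (363, 182, 3)
```

View pics/c5.png

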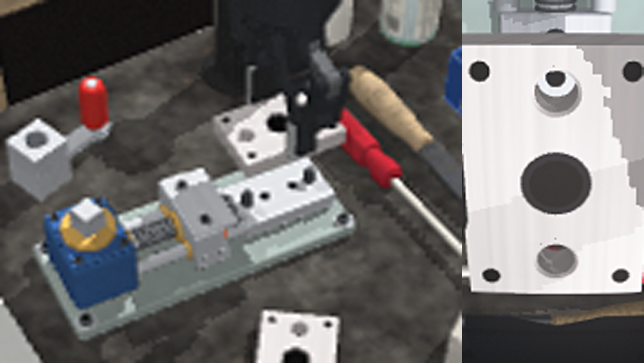

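Scene crop: the plate is held over the bed, and through the near hole the pin shows at crop (556,78). I'll lower it with a small correction.

Call:
{"op": "move_arm", "data": {"plan": [[-0.13,-0.03,1,0,0,0],[-0.13,-0.03,3,0,0,0],[-0.13,-0.03,4,0,0,0],[-0.13,-0.03,4.4,0,0,0],[-0.13,-0.03,4.4,0,0,0],[-0.13,-0.03,4.4,0,0,0]]}}

```text
time_s: 5.7
ee_pos: [0.6532, -0.206, 0.0487]
tcp_rot: [0.0, 0.042, 0.999, -0.0]
ft_force: [-0.2, -0.1, -1.2]
finger_gap: 0.0517
gripper_force: 63.6
```

```bash
python3 - <<'E'
from d import *
delta(.6517,-.2052,.0313)
E
```

```text
t 5.7 ee [ 0.6532 -0.206   0.0487] toolx ang 175.18 F [-0.2 -0.1 -1.2] gap 0.0517 tilt [ 0. -0. -1.]
shift cm [0.16 0.07 1.74]
```

Call:
{"op": "move_arm", "data": {"plan": [[0.1,0.05,0,0,0,0],[0.1,0.05,0,0,0,0],[0.1,0.05,0,0,0,0]]}}

```text
time_s: 5.95
ee_pos: [0.6526, -0.2052, 0.0492]
tcp_rot: [0.001, 0.042, 0.999, -0.0]
ft_force: [0.6, -1.0, -1.3]
finger_gap: 0.0514
gripper_force: 63.6
```

```bash
python3 - <<'E'
from d import *
delta(.6517,-.2052,.0313)
E
```

```text
t 5.95 ee [ 0.6526 -0.2052  0.0492] toolx ang 175.2 F [ 0.6 -1.  -1.3] gap 0.0514 tilt [ 0.001 -0.    -1.   ]
shift cm [ 0.09 -0.    1.79]
```

Call:
{"op": "move_arm", "data": {"plan": [[0.08,0,0.4,0,0,0],[0.08,0,0.8,0,0,0],[0.08,0,0.8,0,0,0],[0.08,0,0.8,0,0,0]]}}

```text
time_s: 6.28
ee_pos: [0.6516, -0.205, 0.0399]
tcp_rot: [0.0, 0.042, 0.999, 0.0]
ft_force: [2.5, -0.5, -2.8]
finger_gap: 0.0518
gripper_force: 63.5
```

Call:
{"op": "move_arm", "data": {"plan": [[0,0,0.3,0,0,0],[0,0,0.3,0,0,0],[0,0,0.3,0,0,0]]}}

```text
time_s: 6.53
ee_pos: [0.6518, -0.2051, 0.0372]
tcp_rot: [0.0, 0.042, 0.999, -0.0]
ft_force: [4.6, -1.3, -4.1]
finger_gap: 0.0517
gripper_force: 63.4
```

Call:
{"op": "move_arm", "data": {"plan": [[-0.07,0,0,0,0,0],[-0.07,0,0.3,0,0,0],[-0.07,0,0.3,0,0,0],[-0.07,0,0.3,0,0,0]]}}

```text
time_s: 6.87
ee_pos: [0.6519, -0.2051, 0.0339]
tcp_rot: [-0.0, 0.042, 0.999, 0.0]
ft_force: [2.8, -0.4, -3.4]
finger_gap: 0.0517
gripper_force: 63.5
```

Call:
{"op": "move_arm", "data": {"plan": [[0,0,0.2,0,0,0],[0,0,0.3,0,0,0],[0,0,0.3,0,0,0],[0,0,0.3,0,0,0]]}}

```text
time_s: 7.2
ee_pos: [0.652, -0.2051, 0.0314]
tcp_rot: [-0.0, 0.042, 0.999, -0.0]
ft_force: [0.4, 0.7, 0.6]
finger_gap: 0.0514
gripper_force: 63.9
```

Call:
{"op": "move_arm", "data": {"plan": [[0,0,0.15,0,0,0],[0,0,0.3,0,0,0],[0,0,0.3,0,0,0]]}}

```text
time_s: 7.45
ee_pos: [0.6521, -0.2052, 0.0313]
tcp_rot: [0.001, 0.042, 0.999, -0.0]
ft_force: [-8.5, 3.0, 18.7]
finger_gap: 0.0514
gripper_force: 65.8
```

```bash
python3 - <<'E'
from d import *
delta(.6517,-.2052,.0313)
E
```

```text
t 7.45 ee [ 0.6521 -0.2052  0.0313] toolx ang 175.2 F [-8.5  3.  18.7] gap 0.0514 tilt [ 0.002 -0.001 -1.   ]
shift cm [ 0.04 -0.01 -0.  ]
```

Call:
{"op": "move_arm", "data": {"plan": [[0,0,-0.4,0,0,0],[0,0,-0.4,0,0,0],[0,0,-0.4,0,0,0],[0,0,-0.4,0,0,0],[0,0,-2,0,0,0],[0,0,-5,0,0,0],[0,0,-9,0,0,0],[0,0,-11,0,0,0],[0,0,-11,0,0,0]], "fingers": 6.6}}

```text
time_s: 8.2
ee_pos: [0.6539, -0.2058, 0.1442]
tcp_rot: [0.004, 0.042, 0.999, -0.001]
ft_force: [0.3, -0.7, 0.0]
finger_gap: 0.066
gripper_force: 0.0
```

```bash
python3 - <<'E'
from d import *
delta(.5129,-.0775,.14)
_,p=load('wrist0')
print('tray',onz(p,240,175,.05,True),onz(p,300,175,.08,True),'core top',onz(p,397,233,.112,True))
im,p=save('wrist','wrist6');S,q=save('scene','scene6')
a=cv2.resize(S[160:270,170:310,::-1],None,fx=3.3,fy=3.3,interpolation=cv2.INTER_CUBIC)
b=cv2.resize(im[100:320,180:360,::-1],(297,363),interpolation=cv2.INTER_CUBIC)
cv2.imwrite('pics/c6.png',np.hstack([a,b]))
# plate check: 4 corner marks and holes on top z=.04
R=[.6507,-.2053]
g=cv2.cvtColor(im,cv2.COLOR_RGB2HSV);m=((g[...,2]>150)&(g[...,1]<40)).astype(np.uint8)
u,v=map(int,proj(p,np.array([.6507,-.2053,.04]),True));print(u,v)
E
```

```text
t 8.2 ee [ 0.6539 -0.2058  0.1442] toolx ang 175.2 F [ 0.3 -0.7  0. ] gap 0.066 tilt [ 0.007 -0.002 -1.   ]
shift cm [15.13 11.6   0.29]
tray [ 0.53722811 -0.00482113  0.05      ] [0.5999111  0.00267613 0.08      ] core top [ 0.70415701 -0.05115637  0.112     ]
251 185
```

View pics/c6.png

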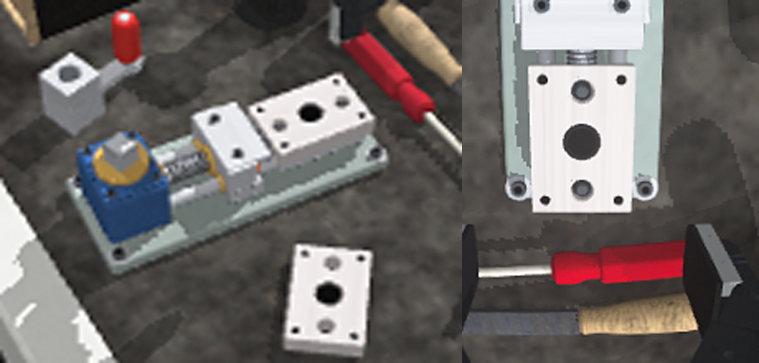

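The plate is flat on the bed, with both pins showing in the holes at crop (582,90) and (582,190). Next is the crank: I'll hover over it and measure.

Call:
{"op": "move_arm", "data": {"plan": [[15.1,11.6,0.3,0,0,-22.5],[15.1,11.6,0.3,0,0,-22.5],[15.1,11.6,0.3,0,0,-22.5],[15.1,11.6,0.3,0,0,-22.5],[15.1,11.6,0.3,0,0,-22.5],[15.1,11.6,0.3,0,0,-22.5],[15.1,11.6,0.3,0,0,-22.5],[15.1,11.6,0.3,0,0,-22.5]]}}

```text
time_s: 8.97
ee_pos: [0.5114, -0.0771, 0.1344]
tcp_rot: [-0.0, -0.154, 0.988, 0.0]
ft_force: [1.0, 0.9, 0.3]
finger_gap: 0.0659
gripper_force: 0.0
```

```bash
cat > g.py <<'E'
from d import *
def grip(im,p,z):
    hsv=cv2.cvtColor(im,cv2.COLOR_RGB2HSV);m=((hsv[...,1]>150)&((hsv[...,0]<8)|(hsv[...,0]>172))&(hsv[...,2]>80)).astype(np.uint8)
    k,l,s,ce=cv2.connectedComponentsWithStats(m); return [(s[i].tolist(),ce[i].round(1)) for i in range(1,k) if s[i][4]>60],m
E
python3 - <<'E'
from g import *
delta(.5129,-.0775,.14)
im,p=save('wrist','wrist7')
print(grip(im,p,.062)[0], proj(p,np.array([.57,-.0595,.062]),True),proj(p,np.array([.57,-.0595,.02]),True))
# hub top: bright region near projected centre
u,v=map(int,proj(p,np.array([.5129,-.0775,.0445]),True));print('hub px',u,v)
g=cv2.cvtColor(im,cv2.COLOR_RGB2HSV)
print(g[v-36:v+40:4,u-36:u+40:4,2])
E
```

```text
t 8.97 ee [ 0.5114 -0.0771  0.1344] toolx ang -162.29 F [1.  0.9 0.3] gap 0.0659 tilt [-0.001 -0.    -1.   ]
shift cm [-0.13 -0.08 -0.57]
[([238, 240, 25, 39, 721], array([249.9, 258.1])), ([121, 327, 26, 19, 305], array([134.4, 335.1]))] (np.float64(249.99451895332408), np.float64(269.9869432555864)) (np.float64(250.17176641338466), np.float64(247.2128920190822))
hub px 250 196
[[ 87  88  85  80  85  85  65  62  60  61  61  63  62  61  60  79  81  81
   72]
 [ 79  81  94  89  77  77  64  62  58  58  59  58  61  60  57  80  72  76
   75]
 [ 74  77  82  86  79  82 106 106 104 105 105 103 103 103 104  76  72  77
   76]
 [ 77  75  81  90  82 103 103 101 102 102 101 101 102 100 101  80  81  77
   76]
 [ 78  72  86  89  82 147 134 115 107 101 100  98 102 102 102  83  90  82
   66]
 [ 81  75  86  87  85 236 228 227 228 228 226 227 228 226 227 131  76  72
   63]
 [ 78  79  85  82  81 239 235 233 233 231 231 227 227 226 226  75  78  76
   69]
 [ 78  81  81  77  80 231 227 227 122 101 104  88 229 228 228  65  80  80
   69]
 [ 83  82  79  78  81 233 230 233 101 104 106 104 104 234 234  71  79  78
   78]
 [ 91  85  82  82  81 235 232 127 101 104 106 104 101 230 230  81  86  83
   79]
 [ 94  99  85  86  89 235 233 171 101 103 103 104 116 228 229  84  80  77
   79]
 [ 97  97  86  86  96 231 229 232  98 103 104 100 234 231 231  78  84  80
   80]
 [ 99  97  89  89  89 234 232 232 231 235 236 231 230 229 231  79  86  83
   76]
 [ 95  99  95  91  87 235 232 232 232 231 231 231 231 230 233  87  84  73
   65]
 [ 90  95  90  88  90  89  84  52 155 161 162 154 109 104 149  85  80  75
   73]
 [ 86  90  86  87  86  91  89  63 160 166 168 164  80  76  83  84  75  72
   70]
 [ 67  67  63  86  77  80  78  65 161 166 167 161  77  81  83  80  75  71
   64]
 [ 59  55  63  58  56  56  56  62 160 166 167 159  77  83  79  79  77  71
   60]
 [ 56  57  58  58  57  57  57  63 161 164 165 156  79  79  79  82  78  69
   63]]
```

```bash
python3 - <<'E'
from g import *
im,p=load('wrist7');g=im.max(2);m=(g>200).astype(np.uint8);u,v=250,196
k,l,s,ce=cv2.connectedComponentsWithStats(m);i=l[v-14,u];mm=(l==i).astype(np.uint8);print(s[i])
c=cv2.findContours(mm,0,1)[0][0];h=cv2.convexHull(c)
Q=(np.array([onz(p,*q[0].astype(float),.0445,True)[:2] for q in h])*1000).astype(np.float32);r=cv2.minAreaRect(Q);print(r)
# height check: same 4 corners vs wrist0 hub hole centre
hole=((g<150)&(cv2.morphologyEx(mm,cv2.MORPH_CLOSE,np.ones((31,31)))>0)).astype(np.uint8)
k,l,s,ce=cv2.connectedComponentsWithStats(hole);i=1+np.argmax(s[1:,4]);print('hole',ce[i],s[i])
im0,p0=load('wrist0');print(tri([ray(p,*ce[i],True),ray(p0,221,232,True)]))
E
```

```text
[ 233  177   41   39 1137]
((512.4507446289062, -75.32727813720703), (32.83711242675781, 32.856040954589844), 16.64530372619629)
hole [252.39316239 196.55840456] [242 187  22  21 351]
[ 0.51258782 -0.07628288  0.04621589]
```

Call:
{"op": "move_arm", "data": {"plan": [[-0.15,0.12,4,0,0,1.4],[-0.15,0.12,8,0,0,1.4],[-0.15,0.12,11,0,0,1.4],[-0.15,0.12,12,0,0,1.4],[-0.15,0.12,12.1,0,0,1.4],[-0.15,0.12,12.1,0,0,1.4]]}}

```text
time_s: 9.52
ee_pos: [0.5129, -0.0758, 0.0147]
tcp_rot: [-0.0, -0.141, 0.99, 0.0]
ft_force: [0.5, -0.6, 1.6]
finger_gap: 0.0661
gripper_force: 0.0
```

Call:
{"op": "move_arm", "data": {"plan": [[0,0,0,0,0,0],[0,0,0,0,0,0],[0,0,0,0,0,0],[0,0,0,0,0,0],[0,0,0,0,0,0],[0,0,0,0,0,0],[0,0,0,0,0,0]], "fingers": 2.5, "squeeze": 90}}

```text
time_s: 10.1
ee_pos: [0.5138, -0.0755, 0.0165]
tcp_rot: [0.002, -0.142, 0.99, -0.001]
ft_force: [-0.9, -0.4, 6.2]
finger_gap: 0.0327
gripper_force: 90.8
```

```bash
python3 - <<'E'
from d import *
delta(.5125,-.0755,.013)
E
```

```text
t 10.1 ee [ 0.5138 -0.0755  0.0165] toolx ang -163.7 F [-0.9 -0.4  6.2] gap 0.0327 tilt [ 0.004 -0.001 -1.   ]
shift cm [0.13 0.04 0.35]
```

Call:
{"op": "move_arm", "data": {"plan": [[0,0,-2,0,0,0],[0,0,-5,0,0,0],[0,0,-9,0,0,0],[0,0,-12,0,0,0],[0,0,-12.5,0,0,4.3],[0,0,-12.5,0,0,4.3],[0,0,-12.5,0,0,4.3]]}}

```text
time_s: 10.68
ee_pos: [0.5124, -0.0753, 0.1392]
tcp_rot: [0.0, -0.105, 0.994, -0.0]
ft_force: [-0.2, 0.3, -6.1]
finger_gap: 0.0327
gripper_force: 91.0
```

```bash
python3 - <<'E'
from g import *
delta(.4996,-.1917,.125)
im,p=save('wrist','wrist8');s=observe();R=Ro.from_quat(np.roll(s['tcp_rot'],-1)).as_matrix();T=s['ee_pos']
g=im.max(2);zt=T[2]-.0165+.0445
u,v=map(int,proj(p,np.array([T[0],T[1],zt]),True));print(u,v)
m=(g>195).astype(np.uint8);k,l,st,ce=cv2.connectedComponentsWithStats(m)
for i in range(1,k):
    if st[i][4]>300 and abs(ce[i]-[u,v]).max()<80: 
        c=cv2.findContours((l==i).astype(np.uint8),0,1)[0][0];h=cv2.convexHull(c)
        Q=(np.array([(R.T@(onz(p,*q[0].astype(float),zt,True)-T))[:2] for q in h])*1000).astype(np.float32);print(st[i],cv2.minAreaRect(Q))
print(grip(im,p,0)[0])
E
```

```text
t 10.68 ee [ 0.5124 -0.0753  0.1392] toolx ang -167.9 F [-0.2  0.3 -6.1] gap 0.0327 tilt [ 0. -0. -1.]
shift cm [  3.69 -11.11   1.42]
251 270
[ 214  239   75   61 3133] ((-0.15586471557617188, -0.036518096923828125), (32.6199836730957, 32.85703659057617), 89.97029113769531)
[([237, 320, 28, 9, 166], array([250.9, 324.3])), ([146, 333, 22, 17, 225], array([158.3, 341.5]))]
```

Call:
{"op": "move_arm", "data": {"plan": [[3.8,-11.1,0,0,0,0],[3.8,-11.1,0,0,0,0],[3.8,-11.1,0,0,0,0],[3.8,-11.1,1,0,0,0],[3.8,-11.1,2.4,0,0,0],[3.8,-11.1,2.4,0,0,0],[3.8,-11.1,2.4,0,0,0]]}}

```text
time_s: 11.32
ee_pos: [0.4971, -0.1914, 0.1134]
tcp_rot: [-0.002, -0.105, 0.994, 0.001]
ft_force: [0.1, 0.8, -5.4]
finger_gap: 0.0327
gripper_force: 91.9
```

```bash
python3 - <<'E'
from d import *
delta(.4984,-.192,.1005)
E
```

```text
t 11.32 ee [ 0.4971 -0.1914  0.1134] toolx ang -167.95 F [ 0.1  0.8 -5.4] gap 0.0327 tilt [-0.004  0.001 -1.   ]
shift cm [-0.12 -0.09  1.29]
```

Call:
{"op": "move_arm", "data": {"plan": [[0,0,0.4,0,0,0],[0,0,0.9,0,0,0],[0,0,1.3,0,0,0],[0,0,1.3,0,0,0]]}}

```text
time_s: 11.65
ee_pos: [0.4981, -0.1914, 0.1014]
tcp_rot: [-0.0, -0.105, 0.994, 0.0]
ft_force: [-0.0, 0.2, -6.1]
finger_gap: 0.0327
gripper_force: 92.0
```

Call:
{"op": "move_arm", "data": {"plan": [[0,0,0.2,0,0,0],[0,0,0.4,0,0,0],[0,0,0.4,0,0,0]]}}

```text
time_s: 11.9
ee_pos: [0.4983, -0.1917, 0.098]
tcp_rot: [-0.0, -0.105, 0.995, 0.0]
ft_force: [0.0, 0.4, -4.7]
finger_gap: 0.0325
gripper_force: 92.0
```

```bash
python3 - <<'E'
from d import *
delta(.4984,-.192,.0825)
E
```

```text
t 11.9 ee [ 0.4983 -0.1917  0.098 ] toolx ang -167.99 F [ 0.   0.4 -4.7] gap 0.0325 tilt [-0.  0. -1.]
shift cm [-0.01 -0.03  1.55]
```

Centred, with almost no contact. I'll continue down.

Call:
{"op": "move_arm", "data": {"plan": [[0,0,0.2,0,0,0],[0,0,0.4,0,0,0],[0,0,0.4,0,0,0]]}}

```text
time_s: 12.15
ee_pos: [0.4986, -0.1918, 0.0941]
tcp_rot: [0.0, -0.105, 0.995, -0.0]
ft_force: [1.2, -0.2, -6.7]
finger_gap: 0.0327
gripper_force: 92.2
```

Call:
{"op": "move_arm", "data": {"plan": [[0,0,0.2,0,0,0],[0,0,0.4,0,0,0],[0,0,0.4,0,0,0]]}}

```text
time_s: 12.4
ee_pos: [0.4986, -0.1918, 0.0901]
tcp_rot: [0.0, -0.105, 0.995, -0.0]
ft_force: [3.2, -0.2, -7.1]
finger_gap: 0.0325
gripper_force: 91.9
```

Call:
{"op": "move_arm", "data": {"plan": [[0,0,0.3,0,0,0],[0,0,0.6,0,0,0],[0,0,0.8,0,0,0],[0,0,0.8,0,0,0]]}}

```text
time_s: 12.73
ee_pos: [0.4986, -0.1918, 0.0826]
tcp_rot: [0.0, -0.105, 0.995, -0.0]
ft_force: [2.5, 1.3, -1.5]
finger_gap: 0.0327
gripper_force: 92.4
```

Call:
{"op": "move_arm", "data": {"plan": [[0,0,0.15,0,0,0],[0,0,0.25,0,0,0],[0,0,0.25,0,0,0]]}}

```text
time_s: 12.98
ee_pos: [0.4987, -0.1918, 0.0825]
tcp_rot: [0.001, -0.105, 0.995, -0.0]
ft_force: [-5.4, 4.5, 18.0]
finger_gap: 0.0325
gripper_force: 95.0
```

Call:
{"op": "move_arm", "data": {"plan": [[0,0,-0.25,0,0,0],[0,0,-0.25,0,0,0],[0,0,-0.25,0,0,0],[0,0,-0.25,0,0,0],[0,0,-2,0,0,0],[0,0,-5,0,0,0],[0,0,-7,0,0,0],[0,0,-7,0,0,0]], "fingers": 5.5}}

```text
time_s: 13.65
ee_pos: [0.4997, -0.1924, 0.1539]
tcp_rot: [0.002, -0.104, 0.995, -0.001]
ft_force: [1.0, -0.5, 0.1]
finger_gap: 0.0549
gripper_force: 0.0
```

```bash
python3 - <<'E'
from g import *
delta(.5573,-.1793,.15)
im,p=save('scene','s9');im2,p2=save('side','d9')
for i,q in((im,p),(im2,p2)):
    for st,c in grip(i,q,0)[0]:
        X=onz(q,*c,.107)
        if abs(X[0]-.53)<.12 and abs(X[1]+.2)<.1: print(st,c,X.round(4))
E
```

```text
t 13.65 ee [ 0.4997 -0.1924  0.1539] toolx ang -168.0 F [ 1.  -0.5  0.1] gap 0.0549 tilt [ 0.005 -0.002 -1.   ]
shift cm [-5.9   0.09  0.42]
[220, 174, 10, 18, 132] [224.9 183.6] [ 0.5547 -0.184   0.107 ]
[224, 157, 10, 20, 162] [228.5 166.9] [ 0.5566 -0.1809  0.107 ]
```

The crank is on the shaft, and both views put the grip at about (0.557, -0.180). I'll go to the grip and take it.

Call:
{"op": "move_arm", "data": {"plan": [[-4,0,0,0,0,0],[-6,0,0,0,0,0],[-6,0,2,0,0,0],[-6,0,5,0,0,0],[-6,0,6.1,0,0,0],[-6,0,6.1,0,0,0]], "fingers": 5}}

```text
time_s: 14.25
ee_pos: [0.5546, -0.1785, 0.0842]
tcp_rot: [-0.003, -0.105, 0.995, 0.001]
ft_force: [-1.0, 0.1, -0.5]
finger_gap: 0.0499
gripper_force: 0.0
```

Call:
{"op": "move_arm", "data": {"plan": [[0,0,0,0,0,0],[0,0,0,0,0,0],[0,0,0,0,0,0],[0,0,0,0,0,0],[0,0,0,0,0,0],[0,0,0,0,0,0]], "fingers": 1.2, "squeeze": 35}}

```text
time_s: 14.75
ee_pos: [0.5577, -0.1796, 0.09]
tcp_rot: [0.001, -0.104, 0.995, -0.0]
ft_force: [1.1, 0.0, 5.0]
finger_gap: 0.0211
gripper_force: 34.7
```

```bash
python3 - <<'E'
from d import *
delta(.5573,-.1793,.092)
# clockwise circle rows in tool cm from crank at tool -x direction
for a in range(18,361,18):
    t=np.radians(a); # arm dir angle decreases in world; tool frame has z down so rotates +a about tool z
    print(a,(6*(-np.cos(t)+1)).round(2),(-6*np.sin(t)).round(2))
E
```

```text
t 14.75 ee [ 0.5577 -0.1796  0.09  ] toolx ang -168.0 F [1.1 0.  5. ] gap 0.0211 tilt [ 0.002 -0.001 -1.   ]
shift cm [ 0.03  0.03 -0.2 ]
18 0.29 -1.85
36 1.15 -3.53
54 2.47 -4.85
72 4.15 -5.71
90 6.0 -6.0
108 7.85 -5.71
126 9.53 -4.85
144 10.85 -3.53
162 11.71 -1.85
180 12.0 -0.0
198 11.71 1.85
216 10.85 3.53
234 9.53 4.85
252 7.85 5.71
270 6.0 6.0
288 4.15 5.71
306 2.47 4.85
324 1.15 3.53
342 0.29 1.85
360 0.0 0.0
```

Call:
{"op": "move_arm", "data": {"plan": [[0.29,-1.85,-0.2,0,0,0],[1.15,-3.53,-0.2,0,0,0],[2.47,-4.85,-0.2,0,0,0],[4.15,-5.71,-0.2,0,0,0],[6,-6,-0.2,0,0,0],[7.85,-5.71,-0.2,0,0,0],[9.53,-4.85,-0.2,0,0,0],[10.85,-3.53,-0.2,0,0,0],[11.71,-1.85,-0.2,0,0,0],[12,0,-0.2,0,0,0]]}}

```text
time_s: 15.58
ee_pos: [0.44, -0.2038, 0.0908]
tcp_rot: [0.002, -0.104, 0.995, 0.0]
ft_force: [18.0, 1.2, -9.3]
finger_gap: 0.0208
gripper_force: 34.8
```

```bash
cat > w.py <<'E'
from g import *
def st():
    s=observe();c=s['ee_pos'][:2]-[.4986,-.1918];print('t',round(s['time_s'],2),'r',np.linalg.norm(c).round(4),'ang',np.degrees(np.arctan2(c[1],c[0])).round(1),'z',s['ee_pos'][2].round(4),'F',s['ft_force'].round(1),'gap',round(s['finger_gap'],4),s['gripper_force'])
    t=np.arctan2(c[1],c[0]);f=s['ft_force'];print('tangential resist(+ = opposes cw)',round(f[:2]@np.array([-np.sin(t),np.cos(t)]),1),'radial',round(f[:2]@np.array([np.cos(t),np.sin(t)]),1))
E
python3 -c "from w import *;st()"
```

```text
t 15.58 r 0.0598 ang -168.4 z 0.0908 F [18.   1.2 -9.3] gap 0.0208 34.805364090716466
tangential resist(+ = opposes cw) 2.4 radial -17.9
```

Call:
{"op": "move_arm", "data": {"plan": [[-0.44,1.82,0.1,0,0,0],[-1.27,3.46,0.1,0,0,0],[-2.57,4.76,0.1,0,0,0],[-4.21,5.59,0.1,0,0,0],[-6.03,5.88,0.1,0,0,0],[-7.85,5.59,0.1,0,0,0],[-9.49,4.76,0.1,0,0,0],[-10.8,3.46,0.1,0,0,0],[-11.62,1.82,0.1,0,0,0],[-11.91,0,0.1,0,0,0]]}}

```text
time_s: 16.42
ee_pos: [0.5581, -0.1787, 0.0904]
tcp_rot: [0.001, -0.106, 0.994, 0.001]
ft_force: [-1.8, 1.5, 0.3]
finger_gap: 0.0212
gripper_force: 35.9
```

```bash
python3 -c "from w import *;st()"
```

```text
t 16.42 r 0.061 ang 12.4 z 0.0904 F [-1.8  1.5  0.3] gap 0.0212 35.8833931828849
tangential resist(+ = opposes cw) 1.8 radial -1.4
```

Call:
{"op": "move_arm", "data": {"plan": [[0.29,-1.82,0,0,0,0],[1.13,-3.47,0,0,0,0],[2.43,-4.77,0,0,0,0],[4.08,-5.61,0,0,0,0],[5.9,-5.9,0,0,0,0],[7.72,-5.61,0,0,0,0],[9.37,-4.77,0,0,0,0],[10.67,-3.47,0,0,0,0],[11.51,-1.82,0,0,0,0]]}}

```text
time_s: 17.17
ee_pos: [0.447, -0.2219, 0.0904]
tcp_rot: [0.001, -0.104, 0.995, -0.001]
ft_force: [9.4, 3.2, -3.9]
finger_gap: 0.0209
gripper_force: 35.6
```

```bash
python3 -c "from w import *;st()"
```

```text
t 17.17 r 0.0597 ang -149.7 z 0.0904 F [ 9.4  3.2 -3.9] gap 0.0209 35.624789921566844
tangential resist(+ = opposes cw) 1.9 radial -9.7
```

```bash
python3 - <<'E'
from h import *
ax=np.array([np.cos(np.radians(-4.75)),np.sin(np.radians(-4.75))])
for nm,v0,o,C in(('wrist1',35,0,[(487,65),(471,225)]),('wrist2',120,288,[(481,355),(463,505)])):
    _,p=load(nm)
    for x,y in C:
        X=onz(p,125+x/3,v0+(y-o)/2.3,.0485,True); lip=(X[:2]-[.6507,-.2053])@ax*1000; print(lip.round(1),'travel',(-38-(lip-8)).round(1),'turns',((-38-(lip-8))/12).round(2))
E
```

```text
-49.0 travel 19.0 turns 1.58
-48.1 travel 18.1 turns 1.51
-48.9 travel 18.9 turns 1.57
-47.4 travel 17.4 turns 1.45
```

Call:
{"op": "move_arm", "data": {"plan": [[0.14,0.9,0,0,0,0],[0.17,1.82,0,0,0,0],[0.09,2.74,0,0,0,0],[0.09,2.74,0,0,0,0]]}}

```text
time_s: 17.5
ee_pos: [0.4397, -0.1938, 0.0903]
tcp_rot: [-0.001, -0.105, 0.995, -0.0]
ft_force: [-9.3, -0.0, 6.8]
finger_gap: 0.0212
gripper_force: 36.6
```

```bash
python3 -c "from w import *;st()"
```

```text
t 17.5 r 0.0589 ang -178.0 z 0.0903 F [-9.3 -0.   6.8] gap 0.0212 36.627031420357525
tangential resist(+ = opposes cw) -0.3 radial 9.3
```

Call:
{"op": "move_arm", "data": {"plan": [[-0.16,0.9,0,0,0,0],[-0.16,0.9,0,0,0,0]]}}

```text
time_s: 17.67
ee_pos: [0.44, -0.1849, 0.0903]
tcp_rot: [-0.001, -0.105, 0.995, -0.0]
ft_force: [-7.5, -0.3, 7.0]
finger_gap: 0.021
gripper_force: 36.6
```

```bash
python3 -c "from w import *;st()"
```

```text
t 17.67 r 0.059 ang 173.3 z 0.0903 F [-7.5 -0.3  7. ] gap 0.021 36.565571101382375
tangential resist(+ = opposes cw) 1.2 radial 7.4
```

Call:
{"op": "move_arm", "data": {"plan": [[-0.33,0.86,0,0,0,0],[-0.33,0.86,0,0,0,0]]}}

```text
time_s: 17.83
ee_pos: [0.4417, -0.1758, 0.0902]
tcp_rot: [-0.001, -0.105, 0.995, -0.0]
ft_force: [-5.5, 1.0, 5.4]
finger_gap: 0.0212
gripper_force: 36.5
```

```bash
python3 -c "from w import *;st()"
```

```text
t 17.83 r 0.0591 ang 164.3 z 0.0902 F [-5.5  1.   5.4] gap 0.0212 36.537803183309734
tangential resist(+ = opposes cw) 0.6 radial 5.6
```

Call:
{"op": "move_arm", "data": {"plan": [[-0.48,0.79,0,0,0,0],[-1.08,1.5,0,0,0,0],[-1.08,1.5,0,0,0,0]]}}

```text
time_s: 18.08
ee_pos: [0.4496, -0.1585, 0.0902]
tcp_rot: [-0.0, -0.105, 0.994, 0.0]
ft_force: [-3.8, 2.9, 5.2]
finger_gap: 0.021
gripper_force: 36.5
```

```bash
python3 -c "from w import *;st()
im,p=save('side','d10');im,p=save('wrist','w10')
c=lambda X:print(proj(p,np.array(X),True))
c([.65,-.205,.04]);c([.61,-.2,.0485])"
```

```text
t 18.08 r 0.0592 ang 145.8 z 0.0902 F [-3.8  2.9  5.2] gap 0.021 36.51881371275522
tangential resist(+ = opposes cw) -0.3 radial 4.7
(np.float64(167.6000559626904), np.float64(376.0232239696393))
(np.float64(172.36369107720924), np.float64(360.45505803171295))
```

```bash
cat >> w.py <<'E'
def nxt(n=6,step=9,r=.0598):
    st();s=observe();T=s['ee_pos'];c=T[:2]-[.4986,-.1918];t=np.degrees(np.arctan2(c[1],c[0]));R=Ro.from_quat(np.roll(s['tcp_rot'],-1)).as_matrix()
    for i in range(1,n+1):
        a=np.radians(t-step*i);d=np.array([.4986+r*np.cos(a)-T[0],-.1918+r*np.sin(a)-T[1],0]);print(step*i,(R.T@d*100)[:2].round(2).tolist())
E
python3 -c "from w import *;nxt()"
```

```text
t 18.18 r 0.0592 ang 146.0 z 0.0902 F [-3.3  3.8  5.9] gap 0.0211 36.52122426778078
tangential resist(+ = opposes cw) -1.3 radial 4.9
9 [-0.68, 0.64]
18 [-1.49, 1.11]
27 [-2.37, 1.46]
36 [-3.28, 1.66]
45 [-4.22, 1.72]
54 [-5.15, 1.62]
```

Call:
{"op": "move_arm", "data": {"plan": [[-0.68,0.64,0,0,0,0],[-1.49,1.11,0,0,0,0],[-1.49,1.11,0,0,0,0]]}}

```text
time_s: 18.43
ee_pos: [0.4601, -0.1466, 0.0901]
tcp_rot: [-0.003, -0.104, 0.995, -0.002]
ft_force: [-13.9, -10.1, 9.6]
finger_gap: 0.0208
gripper_force: 37.3
```

```bash
python3 -c "from w import *;nxt(4)"
```

```text
t 18.43 r 0.0593 ang 130.4 z 0.0901 F [-13.9 -10.1   9.6] gap 0.0208 37.255973523133434
tangential resist(+ = opposes cw) 17.2 radial 1.3
9 [-0.84, 0.42]
18 [-1.74, 0.66]
27 [-2.68, 0.76]
36 [-3.61, 0.71]
```

Call:
{"op": "move_arm", "data": {"plan": [[-0.05,0.03,0,0,0,0],[-0.05,0.03,0,0,0,0],[-0.05,0.03,0,0,0,0]]}}

```text
time_s: 18.68
ee_pos: [0.4602, -0.1466, 0.0901]
tcp_rot: [-0.003, -0.104, 0.995, -0.002]
ft_force: [-16.7, -9.7, 10.7]
finger_gap: 0.0205
gripper_force: 37.2
```

```bash
python3 -c "from w import *;st()"
```

```text
t 18.68 r 0.0593 ang 130.4 z 0.0901 F [-16.7  -9.7  10.7] gap 0.0205 37.24074476805981
tangential resist(+ = opposes cw) 19.0 radial 3.4
```

Call:
{"op": "move_arm", "data": {"plan": [[0.05,-0.03,0,0,0,0],[0.05,-0.03,0,0,0,0],[0.05,-0.03,0,0,0,0],[0.05,-0.03,-1,0,0,0],[0,0,-4,0,0,0],[0,0,-8,0,0,0],[-4,0,-11,0,0,0],[-8,0,-11,0,0,0],[-12,0,-11,0,0,0],[-16,-3,-11,0,0,0]], "fingers": 5}}

```text
time_s: 19.52
ee_pos: [0.617, -0.1336, 0.2019]
tcp_rot: [0.002, -0.106, 0.994, 0.0]
ft_force: [1.7, 0.6, 0.5]
finger_gap: 0.0501
gripper_force: 0.0
```

Call:
{"op": "move_arm", "data": {"plan": [[-2,-3,0,0,0,0],[-2,-3,0,0,0,0],[-2,-3,0,0,0,0],[-2,-3,0,0,0,0]]}}

```text
time_s: 19.85
ee_pos: [0.64, -0.1618, 0.1998]
tcp_rot: [-0.0, -0.104, 0.995, 0.0]
ft_force: [-0.1, -0.1, 0.6]
finger_gap: 0.0499
gripper_force: 0.0
```

```bash
python3 - <<'E'
from g import *
delta(.6,-.2,.2)
im,p=save('wrist','w11');g=cv2.cvtColor(im,cv2.COLOR_RGB2GRAY);print(grip(im,p,0)[0])
ax=np.array([np.cos(np.radians(-4.75)),np.sin(np.radians(-4.75))]);n=np.array([-ax[1],ax[0]])
# intensity profiles along fixture axis at two y offsets, z=.0485
for yo in(-.022,.010,.022):
    row=[]
    for x in range(-80,0,2):
        X=np.array([.6507,-.2053])+ax*x/1000+n*yo; u,v=proj(p,np.array([*X,.0485]),True); row.append(int(g[int(round(v)),int(round(u))]))
    print(yo,row)
# jaw screws expected home position
for nm,X0 in(('jN',[.5818,-.1799]),('jS',[.5786,-.2178])):
    u,v=proj(p,np.array([*(np.array(X0)+ax*.020),.0524]),True);u,v=int(u),int(v)
    w=g[v-10:v+11,u-10:u+11];k,l,s,ce=cv2.connectedComponentsWithStats((w<80).astype(np.uint8))
    for i in range(1,k):
        if s[i][4]>8:
            X=onz(p,u-10+ce[i][0],v-10+ce[i][1],.0524,True)[:2];print(nm,s[i][4],X.round(4),'moved mm',((X-X0)@ax*1000).round(1))
S,q=save('scene','s11');D,qd=save('side','d11');r=[]
for i,c in((S,q),(D,qd)):
    for st,ce in grip(i,c,0)[0]:
        X=onz(c,*ce,.107)
        if abs(X[0]-.5)<.1 and abs(X[1]+.17)<.1: print(st,X.round(4));r.append(ray(c,*ce))
print(tri(r).round(4))
E
```

```text
t 19.85 ee [ 0.64   -0.1618  0.1998] toolx ang -168.01 F [-0.1 -0.1  0.6] gap 0.0499 tilt [-0.001  0.    -1.   ]
shift cm [ 4.71 -2.9  -0.02]
[([179, 230, 17, 13, 108], array([184.4, 235.4])), ([204, 233, 58, 29, 1077], array([232.3, 247.3]))]
-0.022 [122, 122, 122, 124, 124, 125, 107, 106, 213, 235, 234, 215, 223, 149, 117, 94, 162, 234, 231, 235, 238, 237, 238, 238, 235, 223, 238, 235, 237, 238, 236, 237, 237, 237, 237, 238, 237, 237, 236, 237]
0.01 [120, 116, 124, 126, 122, 115, 142, 123, 229, 234, 235, 236, 232, 238, 240, 233, 234, 233, 231, 235, 239, 238, 237, 237, 236, 240, 221, 235, 235, 235, 235, 235, 235, 236, 237, 236, 240, 242, 148, 91]
0.022 [161, 165, 170, 167, 171, 166, 158, 121, 199, 236, 235, 238, 238, 136, 103, 103, 125, 239, 231, 235, 238, 238, 236, 235, 236, 227, 239, 239, 238, 239, 239, 239, 239, 239, 239, 239, 240, 239, 240, 239]
jN 11 [ 0.6013 -0.1816] moved mm 19.6
jS 12 [ 0.5981 -0.2195] moved mm 19.6
[175, 182, 11, 19, 139] [ 0.4545 -0.1523  0.107 ]
[173, 160, 12, 20, 166] [ 0.4564 -0.1497  0.107 ]
[ 0.4547 -0.1544  0.11  ]
```

The jaw travelled about 19.6 mm and its lip edge is at -30 mm from bed centre, which is the hard-home position. The crank is fully down and the robot is clear, so I'll hand in.

```bash
python3 -c "
from cell import *
print(sign_off())"
```

```text
the job is handed in; nothing more can be done
None
```

I handed the job in at about 20 s with the plate seated on both dowels. The crank is fully down on the shaft and was wound clockwise about 1.67 turns, until the jaw was hard home (about 19 N at the grip, above the 8–15 N you gave). The sign-off gave no verdict.

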